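Slacken the rack stop's locking ring and set the stop

ROBOT

A 7-joint arm with a two-finger parallel gripper is mounted at the origin on the work surface. World frame = base frame: x ahead of the robot, y to its left, z up, the work surface at z = 0. Lengths are in m, angles in rad, forces in N, time in s.
With the tool pointing down it reaches from about 0.4 to 0.85 m from the base axis. Payload 10.4 kg.
Tool frame: the origin (TCP) lies on the centre line of the jaws, within the pads' length; the fingertips stand r.tip_extent ahead of it and the grasp point (between the pads) lies 3 mm ahead of it (r.tip_extent is the distance from the TCP to the fingertips, in m); z points along the fingers, y is the direction in which the jaws open and shut (so a half turn about z gives the same grasp; the last joint's range is limited). The gripper opens to 87 mm and grips with 3 to 60 N. Pads are 19 mm wide; open, the fingers measure 117 mm over their backs; the gripper's body (75 mm by 190 mm) begins 51 mm behind the grasp point.
Start: joints at [-1.136, 0.332, -0.065, 1.46, 0.022, 1.35, -0.088], TCP at [0.276, 0.561, 0.245] pointing down, gripper open.
Joint ranges: [-2.6, 2.6], [-0.5, 2.12], [-1.47, 1.34], [0.16, 2.42], [-1.27, 4.41], [0.06, 2.06], [-2.6, 2.6]. Speed limits (rad/s): [2.22, 2.22, 2.79, 2.79, 3.14, 3.14, 3.14].

INTERFACE

Orientations are given as a unit quaternion [x, y, z, w].
In Python, from bench import r gives the robot as it stands. The module is installed in compiled form; this text tells all that it offers.
- The arm moves only by the shell command python3 -m jog 'ROWS' [FORCE]. ROWS is JSON, a list of rows, each a list of 5 numbers: the shift along the tool's x, y, z in cm, then the turn about the tool's z in rad, then the closure, from 0 (fully open) to 1 (shut). A call has exactly 10 rows; each row shifts and turns the pose as measured when the row begins, along the tool's axes as they then stand; what a row does not reach is not made up. A row lasts 1/10 s, in which the tool goes at most 50 mm and 8.59 degrees, less where a joint would pass 70% of its speed; a pose out of reach is approached as far as the arm can. A call with a gripper value outside its range is refused whole. The fingers move at their own pace and stop on an object; FORCE is the grip in N (left out, the last holds). Time passes only in rows, so rows that do not move let the fingers close, or fill a call up. It gives the time, the measured TCP pose, the force and the opening at its end, in the units of the state.
- r.read_state(): the state, without advancing time (a new reading comes with each control period).
- r.camera(name): name is "scene" or "side" or "wrist"; returns a dict with "pixels" (400x640x3 uint8, red, green, blue), "fx", "fy", "cx", "cy" (pixels), "k1" (the pictures are not rectified: a ray, as slopes to the right and down, at radius r is drawn at 1 + k1 r^2 times it, then the intrinsics apply), "camera_from_world" (4x4, takes a point from world to camera coordinates). Camera axes: x right, y up, looking along -z (the intrinsics and any distortion apply to the point x, -y, -z); pixel columns grow to the right and rows downward; lengths in m; the calibration is good to about 2 mm. A picture is of the moment at which its call begins. There is no depth.
- r.close_job(): hands the job in, once; it reports no verdict.
The state is a dict: "time": time; "joint_positions": joint angles; "joint_vel": joint speeds; "joint_torque": joint torques, N m; "ee_pos": TCP position; "eef_rot": TCP orientation; "ft_force": force on the tool from outside, world axes, zero at the start; "torque": the same for the moment, N m; "width": finger opening in m.
Only numpy, scipy, OpenCV 4.12 (cv2) and the standard library are available. Lean on these libraries where they do the work, as an engineer would, in place of code of your own. Each camera call takes 0.05 s, during which the arm holds its last target. There are 200 camera calls.

TASK

On the steering-rack test bench, loosen the big knurled locking ring by two full turns anticlockwise (seen from above) by rolling a fingertip round its rim; a little over is fine, but not as much as two and a half turns. Only when it is loose, push the stop block along the bed with a fingertip until its point is right up against the end of the rack. Pinch and lift nothing, leave the loose tools and parts where they are, and finish clear of everything.

Things in the scene. Friction and masses are not known exactly. Their poses are not given: they have to be found in the camera images.
- bed: Fixture, bolted down: black steel bed 130 mm wide (x), 20 mm thick, y from -235 to +505 mm. Origin on the table surface under the ring's axis; z up, +y runs along the bed from the ring past the stop block to the rack. Its place and yaw vary. A fixed stud (radius 8 mm) stands on the ring's axis, its top 92 mm above the table.
- ring (a joint): Turn of the locking ring in rad: 0 = tight (every start; it cannot go below), growing anticlockwise seen from above; 6.283 = one full turn, limit four turns. Friction about 0.06 N m (1.3 N at the rim); it stays where it is left.
- ring_top (a point): Centre of the ring's top face. Plain steel disc, axis upright, 96 mm in diameter over 32 knurl ridges 2 mm deep, 30 mm thick, too wide to pinch. Tight, it spans 40 to 70 mm above the table; it climbs 4 mm a turn. A black radial line on top turns with it. The rim is free all round: within 85 mm of the axis nothing beside it is higher than the stop's strap (38 mm).
- stop (a joint): Slide of the stop block in m along the bed's +y: starts at 0 to 0.020; 0.060 = its point is against the end of the rack (hard limit). About 4 N of friction; it stays where it is left.
- stop_face (a point): Centre of the stop block's flat face towards the ring: the face to push, to the bed's +y; 65 mm above the table, 115 mm plus the slide value from the ring's axis. Aluminium block 92 mm wide (bed x), 60 mm long, top 94 mm above the table, with a 30 mm steel point towards the rack. Its slotted strap (42 mm wide, top at 38 mm) runs under the ring and moves with it.
- rack_end (a point): End of the rack bar that the point must meet, fixed, 265 mm along the bed from the ring's axis, 68 mm above the table. The rack (aluminium tube) lies along the bed up to y = 495 mm in two V-blocks 98 mm wide, 92 mm high; its pinion shaft at y = 385 mm is the highest point, 148 mm.
- socket: Loose wrench socket, steel cylinder 30 mm in diameter, 38 mm high; origin under its centre. Not to be disturbed.
- bush: Loose brass bush, a ring 42 mm in diameter, 18 mm high; origin under its centre. Not to be disturbed.
- greasepot: Loose white grease pot with a black cap, 52 mm in diameter, 55 mm high, standing on the bed's free end behind the ring; origin under its centre. Not to be disturbed.
- spanner: Loose spanner 170 mm long, lying on the table. Not to be disturbed.
- ballpin: Loose dark ball pin, 34 mm in diameter, 60 mm high, standing; origin under its centre. Not to be disturbed.
- vpad: Loose dark steel pad, 36 x 50 x 22 mm; origin under its centre. Not to be disturbed.
- driver: Loose screwdriver 190 mm long with a black handle, lying on the table. Not to be disturbed.

How it is judged:
On the way, in this order (a step that is already met when the one before it is completed fails the run):
1. the ring has been loosened by about two full turns (value of joint ring above 11.938 rad), for 0.2 s.
2. the stop block's point is up against the rack (value of joint stop above 0.057 m), for 0.2 s.
At the end, for the whole second after the job is handed in: The ring stands between 1.9 and 2.5 turns (11.94 to 15.71 rad) loose and at rest, the stop block is within 3 mm of the rack (slide above 0.057 m), and no loose tool or part is more than 20 mm from where it was (value of joint ring between 11.938 and 15.708 rad and value of joint stop above 0.057 m and velocity of joint ring between -0.05 and 0.05 rad/s and not (distance of any of socket, bush, greasepot, spanner, ballpin, vpad, driver from where it was at the start of the episode above 0.02 m)); the robot touches nothing.
It fails at once if the stop block was pushed (more than 8 mm) before the ring was two turns loose (distance of stop_face from where it was at the start of the episode above 0.008 m and value of joint ring below 11.938 rad).
It fails at once if a loose tool or part was moved more than 20 mm or lifted (distance of any of socket, bush, greasepot, spanner, ballpin, vpad, driver from where it was at the start of the episode above 0.02 m).
It also fails if it takes over 66 s, if anything falls off the work surface, if the arm or the gripper's body presses on something with over 40 N, if the wrist force passes 120 N, or if a joint passes its speed limit or range.

## Working session

There is one attempt and no reset: what is moved stays moved. The work goes in short steps, Python scripts to look and compute and a shell command to move; the robot and the scene stay as the last step left them, time stands still between calls to the robot, and variables do not carry over. Pictures are saved under pics/ and viewed, about 8 in all and at most 12, crops included, and the job is handed in when it is done.

```bash
mkdir -p pics; cat > h.py <<'E'
import numpy as np, cv2
from bench import r
def K(c): return np.array([[c["fx"],0,c["cx"]],[0,c["fy"],c["cy"]],[0,0,1.]]), np.array([c["k1"],0,0,0,0.])
def ray(c,uv):
    k,d=K(c); p=cv2.undistortPoints(np.array([[uv]],float),k,d)[0,0]
    T=np.array(c["camera_from_world"]); R=T[:3,:3]; o=-R.T@T[:3,3]
    return o, R.T@np.array([p[0],-p[1],-1.])
def onz(c,uv,z):
    o,v=ray(c,uv); return o+v*(z-o[2])/v[2]
def proj(c,P):
    k,d=K(c); T=np.array(c["camera_from_world"]); q=np.atleast_2d(P)@T[:3,:3].T+T[:3,3]; q=q*[1,-1,-1]
    return cv2.projectPoints(q,np.zeros(3),np.zeros(3),k,d)[0][:,0]
def shot(cam,name):
    c=r.camera(cam); cv2.imwrite(f"pics/{name}.png",c["pixels"][:,:,::-1]); return c
E
python3 - <<'E'
from h import *
import pickle
D={}
for n in("scene","side"): D[n]=shot(n,n+"0"); c=D[n]; print(n,c["fx"],c["k1"],np.round(c["camera_from_world"],3).tolist())
pickle.dump(D,open("d.pkl","wb"))
s=r.read_state(); print(s,r.tip_extent)
E
```

```text
scene 424.3918907891467 -0.09639500914186215 [[0.52, 0.854, -0.001, -0.287], [-0.702, 0.428, 0.568, 0.367], [0.486, -0.295, 0.823, -1.21], [0.0, 0.0, 0.0, 1.0]]
side 364.1181695214209 -0.026173037170953935 [[0.774, -0.633, 0.022, -0.474], [0.399, 0.514, 0.759, -0.263], [-0.492, -0.579, 0.651, -0.504], [0.0, 0.0, 0.0, 1.0]]
{'time': 0.1, 'joint_positions': array([-1.13563532,  0.33280255, -0.06472795,  1.46082336,  0.02160685,
        1.34994155, -0.08847648]), 'joint_vel': array([-2.67945635e-04, -8.98944740e-04,  1.88286757e-03, -3.34139730e-04,
       -6.75334316e-05, -4.17878911e-04, -1.48061326e-04]), 'joint_torque': array([ 6.57351247e-04, -6.24544287e+01,  2.40966358e-02, -3.90713596e+01,
       -6.13763602e-02,  3.65608488e-02,  6.90481511e-05]), 'ee_pos': array([0.2760616 , 0.56037203, 0.24385361]), 'eef_rot': array([ 2.26853254e-01,  9.73928741e-01, -6.28538233e-04, -1.17645078e-04]), 'ft_force': array([ 0.25848153, -1.09243018, -0.19080967]), 'torque': array([-0.0172299 ,  0.03257967,  0.03049373]), 'width': 0.08684955722381986} 0.022
```

View pics/scene0.png

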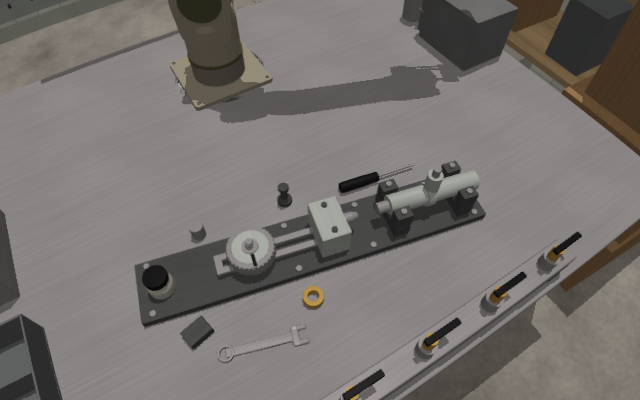

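View pics/side0.png

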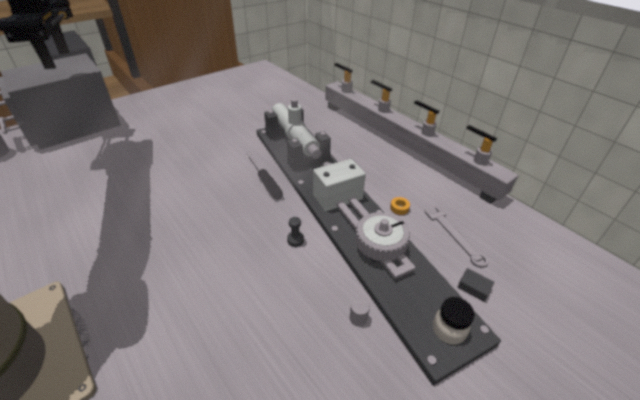

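```bash
python3 - <<'E'
from h import *
import pickle
from scipy.optimize import least_squares
D=pickle.load(open("d.pkl","rb"))
obs=[("scene",(249,240),(0,0,.092)),("scene",(136,264),(-.065,-.235,.02)),("scene",(150,319),(.065,-.235,.02)),("scene",(486,215),(.065,.505,.02)),
("side",(385,222),(0,0,.092)),("side",(434,381),(-.065,-.235,.02)),("side",(498,342),(.065,-.235,.02)),("side",(257,131),(-.065,.505,.02))]
def W(p,P):
    c,s=np.cos(p[2]),np.sin(p[2]);return np.array([p[0]+c*P[0]-s*P[1],p[1]+s*P[0]+c*P[1],P[2]])
f=lambda p:np.concatenate([proj(D[n],W(p,P))[0]-uv for n,uv,P in obs])
for n,uv,P in obs: print(n,P,onz(D[n],uv,P[2]).round(3))
best=min((least_squares(f,[.5,0,a],loss="soft_l1") for a in np.arange(-3,3.2,.7)),key=lambda s:s.cost)
print(best.x,best.fun.round(1)); p=best.x
for n,a in (("scene",2),("side",2)):
    im=D[n]["pixels"][:,:,::-1].copy()
    for t in np.linspace(0,6.28,40):
        q=proj(D[n],W(p,(.048*np.cos(t),.048*np.sin(t),.07)))[0]; cv2.circle(im,tuple(q.astype(int)),1,(0,0,255),-1)
    for s in(0,.01,.02):
        for z in(.094,):
            a,b=[proj(D[n],W(p,(x,.115+s,z)))[0].astype(int) for x in(-.046,.046)]; cv2.line(im,tuple(a),tuple(b),(0,255,0) if s!=.01 else (255,0,0),1)
    cv2.imwrite(f"pics/{n}_c.png",im)
a=cv2.imread("pics/scene_c.png")[160:310,130:390];b=cv2.imread("pics/side_c.png")[140:290,270:530]
cv2.imwrite("pics/cmp.png",cv2.resize(np.vstack([a,b]),None,fx=2,fy=2,interpolation=cv2.INTER_CUBIC))
# loose items
for nm,n,uv,z in [("ballpin top","scene",(283,187),.06),("ballpin","side",(295,222),.06),("socket","scene",(197,228),.038),("socket","side",(360,307),.038),("bush","scene",(313,296),.01),("pot","side",(457,309),.055),("pot","scene",(155,277),.055),("driver a","scene",(341,187),.01),("vpad","scene",(198,332),.015)]:
    q=onz(D[n],uv,z); d=q[:2]-p[:2]; c,s=np.cos(p[2]),np.sin(p[2]); print(nm,n,q.round(3),"bed",np.round([c*d[0]+s*d[1],-s*d[0]+c*d[1]],3))
E
```

```text
scene (0, 0, 0.092) [ 0.596 -0.18   0.092]
scene (-0.065, -0.235, 0.02) [ 0.486 -0.393  0.02 ]
scene (0.065, -0.235, 0.02) [ 0.611 -0.406  0.02 ]
scene (0.065, 0.505, 0.02) [0.767 0.295 0.02 ]
side (0, 0, 0.092) [ 0.597 -0.184  0.092]
side (-0.065, -0.235, 0.02) [ 0.484 -0.398  0.02 ]
side (0.065, -0.235, 0.02) [ 0.605 -0.424  0.02 ]
side (-0.065, 0.505, 0.02) [0.638 0.317 0.02 ]
[ 0.59614963 -0.18102626 -0.21758063] [-0.8  0.3 -2.2 -0.8 -9.4  3.7  1.6 -0.3 -1.6 -0.8 -1.6  0.1  1.8 -1.
 -0.5 -1.8]
ballpin top scene [ 0.5   -0.057  0.06 ] bed [-0.121  0.1  ]
ballpin side [ 0.492 -0.062  0.06 ] bed [-0.127  0.094]
socket scene [ 0.484 -0.253  0.038] bed [-0.094 -0.094]
socket side [ 0.475 -0.256  0.038] bed [-0.102 -0.1  ]
bush scene [ 0.725 -0.118  0.01 ] bed [0.112 0.089]
pot side [ 0.578 -0.358  0.055] bed [ 0.021 -0.176]
pot scene [ 0.555 -0.364  0.055] bed [-0.001 -0.188]
driver a scene [0.534 0.07  0.01 ] bed [-0.115  0.232]
vpad scene [ 0.678 -0.337  0.015] bed [ 0.114 -0.135]
```

View pics/cmp.png

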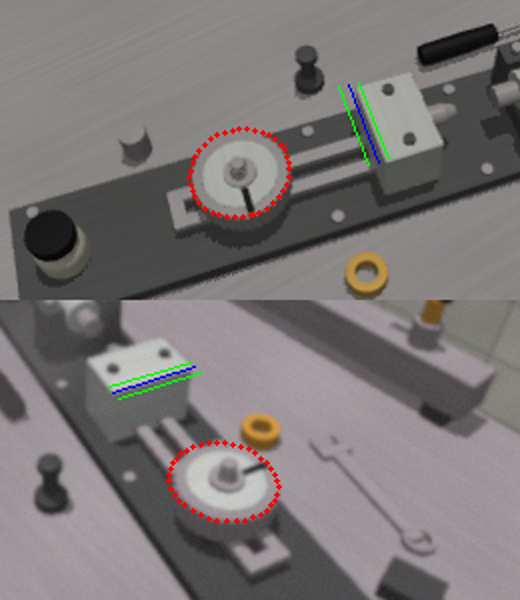

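```bash
python3 -m jog '[[-3.5,-3,0,0,1],[-3.5,-3,0,0,1],[-3.5,-3,0,0,1],[-3.5,-3,0,0,1],[-3.5,-3,0,0,1],[-3.5,-3,0,0,1],[-3.5,-3,0,0,1],[-3.5,-3,0,0,1],[-3.5,-3,0,0,1],[-3.5,-3,0,0,1]]' 20
cat >> h.py <<'E'
B=(0.596,-0.181,-0.2176)
def bed():
    s=r.read_state(); from scipy.spatial.transform import Rotation as Ro
    M=Ro.from_quat(s["eef_rot"]).as_matrix(); d=s["ee_pos"][:2]-B[:2]; c,q=np.cos(B[2]),np.sin(B[2])
    b=np.array([c*d[0]+q*d[1],-q*d[0]+c*d[1],s["ee_pos"][2]])
    yaw=np.arctan2(M[1,0],M[0,0])-(B[2]+np.pi/2)   # tool x relative to bed +y
    return s,M,b,(yaw+np.pi)%(2*np.pi)-np.pi
def rel(x,y,z):
    s,M,b,yaw=bed(); c,q=np.cos(B[2]),np.sin(B[2])
    w=np.array([B[0]+c*x-q*y,B[1]+q*x+c*y,z]); return M.T@(w-s["ee_pos"])*100
def st():
    s,M,b,yaw=bed(); print("t",round(s["time"],2),"bed",b.round(4),"tool-x off bed y",round(yaw,3),"tilt",M[:2,2].round(3),"F",np.round(s["ft_force"],1),"w",round(s["width"],4))
E
python3 -c "
from h import *
st(); print(rel(0,-.09,.2))"
```

```text
time: 1.1
ee_pos: [0.459, 0.1256, 0.2395]
eef_rot: [0.221, 0.975, -0.002, -0.003]
ft_force: [0.1, 0.4, -0.1]
width: 0.0152
t 1.1 bed [-0.1999  0.2698  0.2395] tool-x off bed y 1.342 tilt [-0.007 -0.003] F [ 0.1  0.4 -0.1] w 0.0152
[-27.63717907 -30.49951439   3.98852716]
```

```bash
python3 -m jog '[[0,0,0,0.14,1],[0,0,0,0.14,1],[0,0,0,0.14,1],[0,0,0,0.14,1],[0,0,0,0.14,1],[0,0,0,0.14,1],[0,0,0,0.14,1],[0,0,0,0.14,1],[0,0,0,0.14,1],[0,0,0,0.14,1]]'
python3 -c "
from h import *
st(); print(rel(.1,-0.0,.2),r.read_state()['joint_positions'].round(2))"
```

```text
time: 2.1
ee_pos: [0.4596, 0.1155, 0.237]
eef_rot: [0.816, 0.578, -0.006, -0.001]
ft_force: [0.7, -0.1, -0.6]
width: 0.0008
t 2.1 bed [-0.1972  0.2601  0.237 ] tool-x off bed y -0.121 tilt [-0.011 -0.006] F [ 0.7 -0.1 -0.6] w 0.0008
[-22.1820568   32.68371092   3.63923521] [-0.63 -0.    0.29  1.86  0.    1.29 -0.68]
```

```bash
python3 -m jog '[[-2.4,3.4,0.3,-0.06,1],[-2.4,3.4,0.3,-0.06,1],[-2.4,3.4,0.3,0,1],[-2.4,3.4,0.3,0,1],[-2.4,3.4,0.3,0,1],[-2.4,3.4,0.3,0,1],[-2.4,3.4,0.3,0,1],[-2.4,3.4,0.3,0,1],[-2.4,3.4,0.3,0,1],[0,0,0,0,1]]'
python3 -c "
from h import *
st(); print(rel(.1,-0.0,.14),r.read_state()['joint_positions'].round(2))"
```

```text
time: 3.1
ee_pos: [0.7097, -0.1759, 0.2012]
eef_rot: [0.781, 0.625, -0.009, -0.003]
ft_force: [0.1, -0.4, -0.4]
width: 0.0005
t 3.1 bed [0.1099 0.0295 0.2012] tool-x off bed y -0.003 tilt [-0.019 -0.006] F [ 0.1 -0.4 -0.4] w 0.0005
[-2.89395937 -0.88295693  6.16032867] [-0.12  0.64  0.49  1.19 -0.28  1.39  0.12]
```

```bash
python3 -m jog '[[-0.5,-0.2,1.6,0,1],[-0.5,-0.2,1.6,0,1],[-0.5,-0.2,1.6,0,1],[-0.5,-0.2,1.6,0,1],[-0.5,-0.2,1.6,0,1],[-0.3,0,1.6,0,1],[0,0,1.4,0,1],[0,0,1.0,0,1],[0,0,0.5,0,1],[0,0,0,0,1]]'
python3 - <<'E'
from h import *
st(); print(rel(.07,-0.0,.072))
c=shot("scene","s1"); a=shot("side","d1")
i=cv2.imread("pics/s1.png")[150:350,150:410]; j=cv2.imread("pics/d1.png")[140:340,270:530]
cv2.imwrite("pics/v1.png",cv2.resize(np.hstack([i,j]),None,fx=1.5,fy=1.5,interpolation=cv2.INTER_CUBIC))
E
```

```text
time: 4.1
ee_pos: [0.6897, -0.1991, 0.0676]
eef_rot: [0.78, 0.626, -0.01, -0.006]
ft_force: [-0.7, -0.7, 0.1]
width: 0.0004
t 4.1 bed [0.0954 0.0025 0.0676] tool-x off bed y -0.001 tilt [-0.023 -0.004] F [-0.7 -0.7  0.1] w 0.0004
[-0.2578511  -2.55117716 -0.38710252]
```

View pics/v1.png

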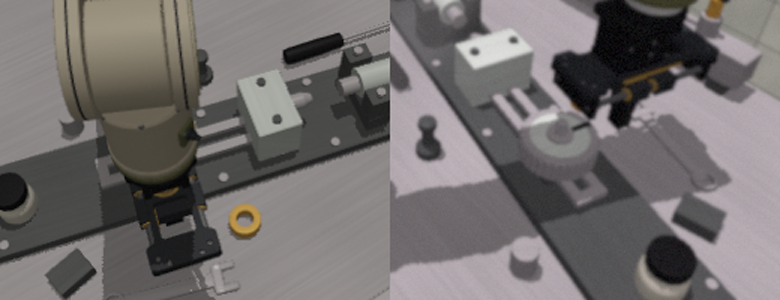

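```bash
python3 -m jog '[[-0.5,-0.8,-0.2,0,1],[-0.5,-0.8,-0.2,0,1],[0,-0.5,-0.1,0,1],[0,-0.3,0,0,1],[0,-0.3,0,0,1],[0,-0.3,0,0,1],[0,-0.3,0,0,1],[0,-0.3,0,0,1],[0,-0.3,0,0,1],[0,-0.3,0,0,1]]'
python3 -c "
from h import *
st()"
```

```text
time: 5.2
ee_pos: [0.6492, -0.2016, 0.0797]
eef_rot: [0.78, 0.626, -0.005, 0.001]
ft_force: [14.3, -5.5, -6.3]
width: 0.0005
t 5.2 bed [ 0.0564 -0.0086  0.0797] tool-x off bed y -0.0 tilt [-0.007 -0.008] F [14.3 -5.5 -6.3] w 0.0005
```

```bash
cat >> h.py <<'E'
def plan(step=1.2,press=0.25,dz=0.0,n=10,hx=.0085,hy=.0095,R=.048):
    s,M,b,yaw=bed(); th=np.linspace(0,4*np.pi,4001)
    P=np.c_[R*np.cos(th)+hx*np.sign(np.cos(th)),R*np.sin(th)+hy*np.sign(np.sin(th))]
    L=np.r_[0,np.cumsum(np.hypot(*np.diff(P,axis=0).T))]
    at=lambda l:np.array([np.interp(l,L,P[:,0]),np.interp(l,L,P[:,1])])
    ls=np.linspace(0,L[-1]/2,2000); i=np.argmin([np.hypot(*(at(l)-b[:2])) for l in ls]); l=ls[i]
    print("gap",np.round((np.hypot(*b[:2])-np.hypot(*at(l)))*1000,1),"mm; angle",round(np.degrees(np.arctan2(b[1],b[0]))))
    rows=[]
    for k in range(n):
        p,q=at(l),at(l+step/100); t=at(l+step/100+.002)-at(l+step/100-.002); t/=np.hypot(*t)
        d=(q-p)*100+press*np.array([-t[1],t[0]])
        rows.append([round(float(d[1]),1),round(float(d[0]),1),dz,0,1]); l+=step/100
    print(str(rows).replace(" ",""))
E
python3 -c "
from h import *
plan()"
```

```text
gap -0.1 mm; angle -9
[[1.2,-0.3,0.0,0,1],[1.2,-0.3,0.0,0,1],[1.1,-0.5,0.0,0,1],[0.9,-0.8,0.0,0,1],[0.7,-1.0,0.0,0,1],[0.4,-1.1,0.0,0,1],[0.1,-1.2,0.0,0,1],[-0.2,-1.2,0.0,0,1],[-0.2,-1.2,0.0,0,1],[-0.3,-1.1,0.0,0,1]]
```

```bash
python3 -m jog '[[1.2,-0.3,0.0,0,1],[1.2,-0.3,0.0,0,1],[1.1,-0.5,0.0,0,1],[0.9,-0.8,0.0,0,1],[0.7,-1.0,0.0,0,1],[0.4,-1.1,0.0,0,1],[0.1,-1.2,0.0,0,1],[-0.2,-1.2,0.0,0,1],[-0.2,-1.2,0.0,0,1],[-0.3,-1.1,0.0,0,1]]'
python3 - <<'E'
from h import *
st(); plan()
a=shot("side","d2")
cv2.imwrite("pics/v2.png",cv2.resize(cv2.imread("pics/d2.png")[120:320,270:530],None,fx=2,fy=2,interpolation=cv2.INTER_CUBIC))
E
```

```text
time: 6.2
ee_pos: [0.5933, -0.1218, 0.0817]
eef_rot: [0.775, 0.632, 0.013, 0.014]
ft_force: [2.6, 1.9, 0.6]
width: 0.0004
t 6.2 bed [-0.0155  0.0572  0.0817] tool-x off bed y 0.014 tilt [ 0.038 -0.006] F [2.6 1.9 0.6] w 0.0004
gap 0.2 mm; angle 105
[[-0.6,-1.1,0.0,0,1],[-0.8,-0.9,0.0,0,1],[-1.0,-0.7,0.0,0,1],[-1.1,-0.4,0.0,0,1],[-1.2,-0.1,0.0,0,1],[-1.2,0.2,0.0,0,1],[-1.2,0.3,0.0,0,1],[-1.2,0.3,0.0,0,1],[-1.0,0.6,0.0,0,1],[-0.9,0.8,0.0,0,1]]
```

View pics/v2.png

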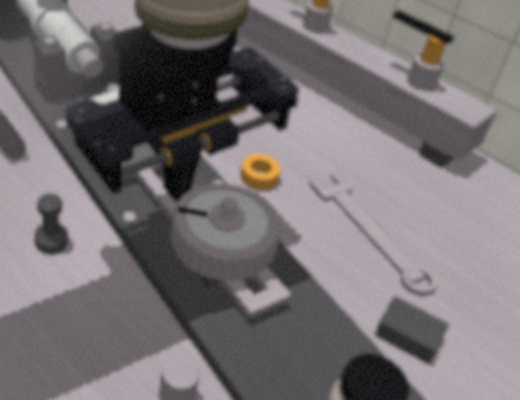

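```bash
cat >> h.py <<'E'
def line(c,turns):
    g=cv2.cvtColor(c["pixels"],cv2.COLOR_RGB2GRAY).astype(np.float32); th=np.radians(np.arange(0,360,2)); rr=np.linspace(.022,.042,15); y=B[2]
    P=np.array([[B[0]+q*np.cos(t+y),B[1]+q*np.sin(t+y),.07+.004*turns] for t in th for q in rr])
    uv=proj(c,P).astype(np.float32); v=cv2.remap(g,uv[:,:1].copy(),uv[:,1:].copy(),cv2.INTER_LINEAR).reshape(len(th),-1)
    m=np.sort(v,1)[:,3:12].mean(1); o=np.argsort(m)[:6]; print("line deg:",[(int(2*i),int(m[i])) for i in o],"median",int(np.median(m)))
E
python3 - <<'E'
from h import *
import pickle
D=pickle.load(open("d.pkl","rb")); line(D["side"],0); line(D["scene"],0)
c=r.camera("side"); line(c,.4)
print(np.degrees(np.arctan2(*( (onz(c,(359,224),.0716)-[B[0],B[1],0])[[1,0]])))-np.degrees(B[2]))
E
python3 -m jog '[[-0.6,-1.1,0.0,0,1],[-0.8,-0.9,0.0,0,1],[-1.0,-0.7,0.0,0,1],[-1.1,-0.4,0.0,0,1],[-1.2,-0.1,0.0,0,1],[-1.2,0.2,0.0,0,1],[-1.2,0.3,0.0,0,1],[-1.2,0.3,0.0,0,1],[-1.0,0.6,0.0,0,1],[-0.9,0.8,0.0,0,1]]'
python3 - <<'E'
from h import *
st(); plan()
line(r.camera("side"),.9);line(r.camera("scene"),.9)
E
```

```text
line deg: [(2, 64), (0, 72), (4, 75), (358, 94), (6, 98), (356, 118)] median 182
line deg: [(358, 29), (0, 30), (356, 42), (2, 44), (4, 78), (354, 79)] median 161
line deg: [(138, 48), (136, 50), (140, 54), (134, 59), (142, 67), (132, 73)] median 126
135.54547276185497
time: 7.3
ee_pos: [0.5403, -0.1973, 0.0738]
eef_rot: [0.77, 0.638, 0.005, -0.018]
ft_force: [-15.1, 0.4, 3.8]
width: 0.0002
t 7.3 bed [-0.0508 -0.0279  0.0738] tool-x off bed y 0.03 tilt [-0.016  0.035] F [-15.1   0.4   3.8] w 0.0002
gap -1.8 mm; angle -151
[[-0.9,0.8,0.0,0,1],[-0.6,1.0,0.0,0,1],[-0.4,1.1,0.0,0,1],[-0.1,1.2,0.0,0,1],[0.2,1.2,0.0,0,1],[0.3,1.2,0.0,0,1],[0.4,1.1,0.0,0,1],[0.6,1.0,0.0,0,1],[0.9,0.8,0.0,0,1],[1.0,0.6,0.0,0,1]]
line deg: [(70, 10), (68, 10), (42, 10), (82, 10), (44, 10), (120, 11)] median 29
line deg: [(282, 7), (280, 7), (278, 8), (284, 9), (276, 9), (274, 11)] median 136
```

```bash
python3 -m jog '[[-0.9,0.8,0.0,0,1],[-0.6,1.0,0.0,0,1],[-0.4,1.1,0.0,0,1],[-0.1,1.2,0.0,0,1],[0.2,1.2,0.0,0,1],[0.3,1.2,0.0,0,1],[0.4,1.1,0.0,0,1],[0.6,1.0,0.0,0,1],[0.9,0.8,0.0,0,1],[1.0,0.6,0.0,0,1]]'
python3 - <<'E'
from h import *
st(); plan()
line(r.camera("side"),1.2);line(r.camera("scene"),1.2)
E
```

```text
time: 8.4
ee_pos: [0.6298, -0.2333, 0.0723]
eef_rot: [0.779, 0.627, -0.01, -0.013]
ft_force: [2.6, -8.2, -0.7]
width: 0.0009
t 8.4 bed [ 0.0443 -0.0438  0.0723] tool-x off bed y 0.003 tilt [-0.032  0.007] F [ 2.6 -8.2 -0.7] w 0.0009
gap 1.6 mm; angle -45
[[1.1,0.5,0.0,0,1],[1.2,0.2,0.0,0,1],[1.2,-0.1,0.0,0,1],[1.2,-0.2,0.0,0,1],[1.2,-0.3,0.0,0,1],[1.1,-0.5,0.0,0,1],[0.9,-0.7,0.0,0,1],[0.7,-1.0,0.0,0,1],[0.5,-1.1,0.0,0,1],[0.2,-1.2,0.0,0,1]]
line deg: [(78, 12), (80, 12), (82, 14), (266, 15), (288, 15), (76, 15)] median 34
line deg: [(282, 7), (284, 7), (280, 7), (268, 8), (278, 8), (274, 8)] median 132
```

```bash
python3 - <<'E'
from h import *
shot("scene","s3"); shot("side","d3")
i=cv2.imread("pics/s3.png")[180:300,180:320]; j=cv2.imread("pics/d3.png")[180:300,310:450]
cv2.imwrite("pics/v3.png",cv2.resize(np.hstack([i,j]),None,fx=2.8,fy=2.8,interpolation=cv2.INTER_CUBIC))
E
```

```text
(no output)
```

View pics/v3.png

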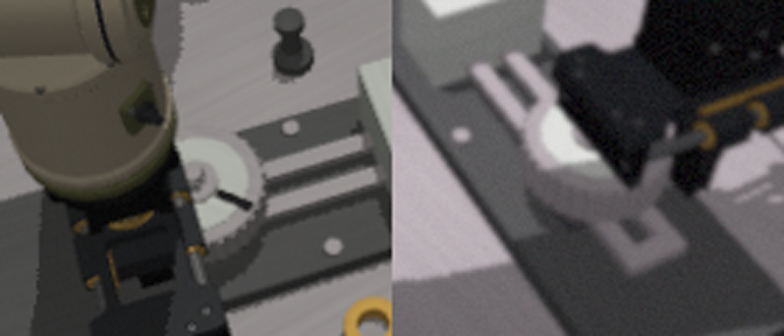

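```bash
python3 - <<'E'
from h import *
c=r.camera("scene"); d=onz(c,(269.3,253.9),.0745)-[B[0],B[1],0]; print(np.degrees(np.arctan2(d[1],d[0])-B[2]))
E
python3 -m jog '[[1.1,0.5,0.0,0,1],[1.2,0.2,0.0,0,1],[1.2,-0.1,0.0,0,1],[1.2,-0.2,0.0,0,1],[1.2,-0.3,0.0,0,1],[1.1,-0.5,0.0,0,1],[0.9,-0.7,0.0,0,1],[0.7,-1.0,0.0,0,1],[0.5,-1.1,0.0,0,1],[0.2,-1.2,0.0,0,1]]'
python3 - <<'E'
from h import *
st(); plan()
line(r.camera("side"),1.5);line(r.camera("scene"),1.5)
E
```

```text
44.59843442417013
time: 9.65
ee_pos: [0.6324, -0.1345, 0.0765]
eef_rot: [0.777, 0.629, 0.007, 0.013]
ft_force: [6.2, 3.9, -2.0]
width: 0.0005
t 9.65 bed [0.0255 0.0533 0.0765] tool-x off bed y 0.007 tilt [ 0.028 -0.012] F [ 6.2  3.9 -2. ] w 0.0005
gap -1.0 mm; angle 64
[[0.0,-1.2,0.0,0,1],[-0.2,-1.2,0.0,0,1],[-0.3,-1.2,0.0,0,1],[-0.4,-1.1,0.0,0,1],[-0.7,-1.0,0.0,0,1],[-0.9,-0.8,0.0,0,1],[-1.1,-0.5,0.0,0,1],[-1.2,-0.2,0.0,0,1],[-1.2,0.0,0.0,0,1],[-1.2,0.2,0.0,0,1]]
line deg: [(180, 40), (178, 44), (182, 48), (176, 55), (184, 63), (174, 72)] median 128
line deg: [(184, 16), (186, 16), (114, 24), (112, 24), (98, 24), (100, 24)] median 112
```

```bash

python3 -m jog '[[0.0,-1.2,0.0,0,1],[-0.2,-1.2,0.0,0,1],[-0.3,-1.2,0.0,0,1],[-0.4,-1.1,0.0,0,1],[-0.7,-1.0,0.0,0,1],[-0.9,-0.8,0.0,0,1],[-1.1,-0.5,0.0,0,1],[-1.2,-0.2,0.0,0,1],[-1.2,0.0,0.0,0,1],[-1.2,0.2,0.0,0,1]]'
python3 - <<'E'
from h import *
st(); plan()
line(r.camera("side"),1.9);line(r.camera("scene"),1.9)
E
```

```text
time: 10.75
ee_pos: [0.5457, -0.1546, 0.0742]
eef_rot: [0.768, 0.641, 0.016, -0.008]
ft_force: [-27.9, 15.7, 26.4]
width: 0.0006
t 10.75 bed [-0.0548  0.0149  0.0742] tool-x off bed y 0.038 tilt [0.014 0.033] F [-27.9  15.7  26.4] w 0.0006
gap -1.4 mm; angle 165
[[-1.2,0.2,0.0,0,1],[-1.2,0.3,0.0,0,1],[-1.1,0.4,0.0,0,1],[-1.0,0.6,0.0,0,1],[-0.8,0.9,0.0,0,1],[-0.6,1.0,0.0,0,1],[-0.3,1.2,0.0,0,1],[-0.0,1.2,0.0,0,1],[0.2,1.2,0.0,0,1],[0.3,1.2,0.0,0,1]]
line deg: [(72, 24), (70, 24), (66, 25), (86, 25), (88, 25), (68, 25)] median 124
line deg: [(98, 8), (96, 8), (92, 8), (94, 8), (100, 9), (90, 9)] median 78
```

```bash

python3 -m jog '[[-1.2,0.2,0,0,1],[-1.2,0.3,0,0,1],[-1.1,0.4,0,0,1],[-1.0,0.6,0,0,1],[-0.8,0.9,0,0,1],[-0.7,-0.7,0,0,1],[-0.8,-0.8,0,0,1],[-0.5,-0.5,0,0,1],[0,0,-1,0,1],[0,0,-2,0,1]]'
python3 - <<'E'
from h import *
st(); 
shot("scene","s4"); shot("side","d4")
line(r.camera("side"),2);line(r.camera("scene"),2)
i=cv2.imread("pics/s4.png")[180:300,180:320]; j=cv2.imread("pics/d4.png")[180:300,310:450]
cv2.imwrite("pics/v4.png",cv2.resize(np.hstack([i,j]),None,fx=2.8,fy=2.8,interpolation=cv2.INTER_CUBIC))
E
```

```text
time: 11.85
ee_pos: [0.5173, -0.2301, 0.1001]
eef_rot: [0.769, 0.639, 0.006, -0.025]
ft_force: [0.5, -0.0, 0.2]
width: 0.0006
t 11.85 bed [-0.0662 -0.0649  0.1001] tool-x off bed y 0.033 tilt [-0.022  0.046] F [ 0.5 -0.   0.2] w 0.0006
line deg: [(138, 8), (148, 8), (150, 8), (50, 8), (48, 9), (152, 9)] median 19
line deg: [(18, 33), (16, 34), (20, 43), (14, 50), (22, 78), (12, 85)] median 170
```

View pics/v4.png

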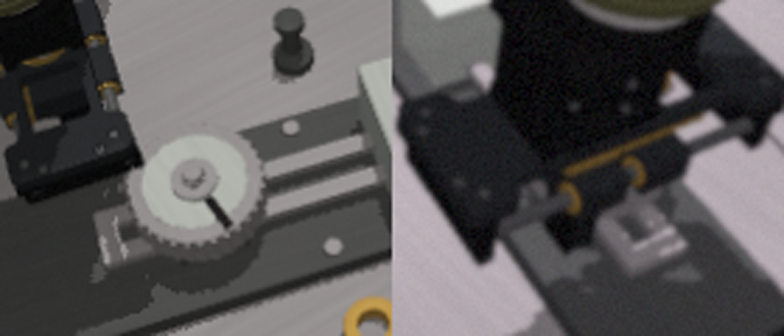

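```bash

python3 -m jog '[[0,0,-2,0.03,1],[0,0,-2,0,1],[1,0,-1.5,0,1],[2.5,1,0,0,1],[3,1.5,0,0,1],[3,1.5,0,0,1],[3,1.2,0,0,1],[2.5,1,0,0,1],[1,0.4,0,0,1],[0,0,0,0,1]]'
python3 - <<'E'
from h import *
st(); print(rel(0,.088,.082))
E
```

```text
time: 13.05
ee_pos: [0.6206, -0.0762, 0.1595]
eef_rot: [0.777, 0.629, 0.006, -0.027]
ft_force: [0.1, 0.8, -0.1]
width: 0.0008
t 13.05 bed [0.0014 0.1076 0.1595] tool-x off bed y 0.007 tilt [-0.024  0.049] F [ 0.1  0.8 -0.1] w 0.0008
[-2.29685099  0.10465124  7.66221411]
```

```bash

python3 -m jog '[[-1.2,0.1,0,0,1],[-0.9,0,0.3,0,1],[-0.2,0,1,0,1],[0,0,1.2,0,1],[0,0,1.2,0,1],[0,0,1.2,0,1],[0,0,1,0,1],[0,0,0.6,0,1],[0,0,0.3,0,1],[0,0,0,0,1]]'
python3 - <<'E'
from h import *
st(); print(rel(0,.1655,.08))
E
```

```text
time: 14.05
ee_pos: [0.6104, -0.1032, 0.0827]
eef_rot: [0.779, 0.626, 0.004, -0.027]
ft_force: [0.2, 0.3, 0.7]
width: 0.0006
t 14.05 bed [-0.0028  0.0791  0.0827] tool-x off bed y -0.0 tilt [-0.028  0.048] F [0.2 0.3 0.7] w 0.0006
[8.6263707  0.29713053 0.61297874]
```

```bash

python3 -m jog '[[1,0,0,0,1],[1,0.1,0,0,1],[1,0.1,0,0,1],[0.7,0,0,0,1],[0.7,0,0,0,1],[0.7,0,0,0,1],[0.7,0,0,0,1],[0.7,0,0,0,1],[0.7,0,0,0,1],[0.4,0,0,0,1]]'
python3 - <<'E'
from h import *
st(); print(rel(0,.1655,.08))
E
```

```text
time: 15.05
ee_pos: [0.6301, -0.0266, 0.0861]
eef_rot: [0.78, 0.625, 0.003, -0.025]
ft_force: [-0.5, -3.2, -3.2]
width: 0.0006
t 15.05 bed [-1.000e-04  1.581e-01  8.610e-02] tool-x off bed y -0.002 tilt [-0.027  0.043] F [-0.5 -3.2 -3.2] w 0.0006
[0.71469661 0.0272026  0.63904982]
```

```bash

python3 -m jog '[[0.4,0,0.1,0,1],[0.4,0,0.1,0,1],[0.4,0,0.1,0,1],[0.4,0,0,0,1],[0.4,0,0,0,1],[0.4,0,0,0,1],[0.4,0,0,0,1],[0.4,0,0,0,1],[0.4,0,0,0,1],[0.4,0,0,0,1]]'
python3 - <<'E'
from h import *
st(); print(rel(0,.1655,.08))
E
```

```text
time: 16.05
ee_pos: [0.6311, -0.0216, 0.0863]
eef_rot: [0.789, 0.614, -0.014, -0.015]
ft_force: [-5.3, -13.7, 0.5]
width: 0.0005
t 16.05 bed [-0.0002  0.1633  0.0863] tool-x off bed y -0.03 tilt [-0.042  0.007] F [ -5.3 -13.7   0.5] w 0.0005
[0.22674741 0.0353479  0.62396132]
```

```bash

python3 -m jog '[[0.6,0,0,0,1],[0.6,0,0,0,1],[0.6,0,0,0,1],[-1,0,0,0,1],[-1.2,0,0,0,1],[-1.2,0,0,0,1],[-0.8,0,-0.5,0,1],[0,0,-2,0,1],[0,0,-2.5,0,1],[0,0,-2.5,0,1]]'
python3 -m jog '[[0,0,-2.5,0,1],[0,0,-2.5,0,1],[0,-2,-2,0,1],[0,-4,0,0,1],[0,-4,0,0,1],[0,-4,0,0,1],[0,-4,0,0,1],[0,-3,0,0,1],[0,-1,0,0,1],[0,0,0,0,1]]'
python3 - <<'E'
from h import *
st()
c=shot("scene","s5"); d=shot("side","d5")
line(c,2);line(d,2)
for s in(.054,.06):
    for n,cc in(("s5",c),("d5",d)):
        pass
y=B[2];W=lambda x,v,z:np.array([B[0]+np.cos(y)*x-np.sin(y)*v,B[1]+np.sin(y)*x+np.cos(y)*v,z])
print("rack end px",proj(c,W(0,.265,.068)),"stop top edge at .175",proj(c,np.array([W(-.046,.175,.094),W(.046,.175,.094)])))
i=cv2.imread("pics/s5.png")[150:310,180:440]; j=cv2.imread("pics/d5.png")[100:260,240:500]
cv2.imwrite("pics/v5.png",cv2.resize(np.vstack([i,j]),None,fx=1.8,fy=1.8,interpolation=cv2.INTER_CUBIC))
E
```

```text
time: 17.05
ee_pos: [0.6221, -0.0616, 0.1633]
eef_rot: [0.793, 0.609, -0.023, -0.014]
ft_force: [-0.3, 0.5, -0.3]
width: 0.0006
time: 18.05
ee_pos: [0.4081, -0.0028, 0.2546]
eef_rot: [0.791, 0.611, -0.014, -0.012]
ft_force: [-0.5, 0.1, -0.6]
width: 0.0006
t 18.05 bed [-0.222   0.1334  0.2546] tool-x off bed y -0.038 tilt [-0.037  0.003] F [-0.5  0.1 -0.6] w 0.0006
line deg: [(18, 30), (16, 32), (20, 40), (14, 47), (22, 74), (12, 81)] median 164
line deg: [(18, 60), (20, 67), (16, 75), (22, 93), (14, 106), (24, 127)] median 198
rack end px [[377.30708348 208.93662275]] stop top edge at .175 [[328.15560082 195.77111369]
 [344.54777012 233.64554425]]
```

View pics/v5.png

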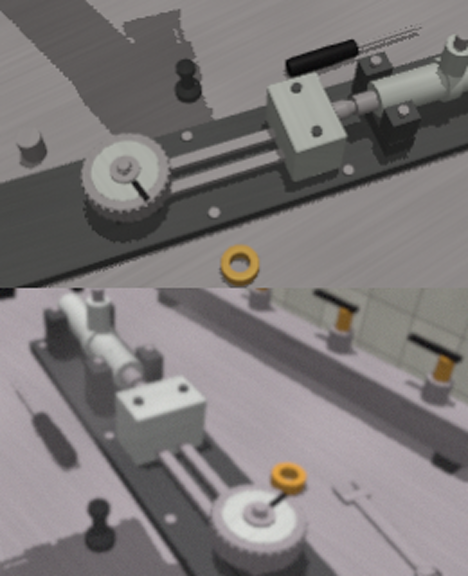

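```bash
python3 -c "
from h import *
st(); print(r.close_job())"
```

```text
t 18.15 bed [-0.2206  0.1332  0.2544] tool-x off bed y -0.039 tilt [-0.037  0.002] F [ 0.5  0.1 -0.3] w 0.0003
the job is handed in; nothing more can be done
None
```

I loosened the ring first and then pushed the stop block up against the rack. The job was handed in at 18 s of the 66 s, with the gripper clear of everything.

- **Ring:** it stands about 737° loose (2.05 turns, 12.9 rad), inside the 1.9 to 2.5 turn window. I rolled the shut fingertips round the rim. Both cameras show the line at about 17°. I counted the two full turns from the line's angle after most strokes. After three strokes the automatic line detection failed in one or both views because the arm was in the way. I read one of those by eye, took another from a single camera, and did not read the third, filling it in from the steady turn per stroke.
- **Stop block:** it stopped against a hard limit under about 14 N, after sliding at about 3 N. In the last pictures its point meets the rack, and its face edge lies within about 2 pixels of where full slide should put it.
- **Loose parts:** the last view shows the socket, bush, ball pin and driver with no visible shift, judged by eye. It did not fully show the grease pot, pad or spanner, but the path stayed clear of them.
- **Disagreement:** pressing tilted the tool by up to about 3° and let its height drift by up to about 12 mm. The fingertip stayed on the rim and clear of the strap throughout.

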